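# Shut and lock the battery cover of the magnetic stirrer

### The job

The two cells are in: slide the stirrer's blue battery cover fully shut by its red wing stud, then gently press the stud down until it just bottoms on its spring floor, turn it a quarter turn clockwise (seen from above) while pressed until it catches, and let go so that it stays locked down. Do not force the stud, neither downwards nor round, and leave the other things on the bench where they are.

Things in the scene. Friction and masses are not known exactly. Their poses are not given: they have to be found in the camera images.
- stirrer: Fixed battery stirrer: white housing 104 x 224 mm, 45 mm high, round steel stir plate at its +y end, battery bay in the middle, the stud's end at -y. Origin: centre of its underside, z up, y along its length. The blue cover slides along its +y to shut; the cover's top is 50 mm above the bench. When shut, the stud's axis is at x 0, y -85 mm.
- wing (a point): Centre of the red wing (36 mm long in its x, 10 mm thick in its y, 22 mm high, z up) of the quarter-turn stud on the cover; 11 mm above the top of the round black head (38 mm across) under it, 95 mm above the bench when up. Moves with the stud. Grip the wing across its thickness from above; fingertips may push on the head. Unlocked, the wing lies along the stirrer's x.
- cover (a joint): How far the blue battery cover (84 x 112 mm) has slid, in m: 0 wide open, 0.05 fully shut against its stop; starts at 0 to 0.02. About 2 N of friction; stays where left. Only within 1.5 mm of shut does the stud's cross bar (22 x 5 x 3 mm, under the cover, parallel to the wing) meet the slot of the catch; elsewhere it lands on steel.
- plunger (a joint): How far the stud is pressed down, in m (0 up, limit 0.0235). Its spring pushes up with 2 N plus 0.15 N/mm. It turns only when pressed past a depth of 9.5 to 20 mm, unknown and new each time; 1 mm deeper is a sprung floor of 12 N/mm. Stop at 7 to 10 N in all: over 15 N on the floor or 30 N on slot or stops spoils it. Locked, it rises and stays held down 7.5 to 18 mm.
- stud (a joint): Turn of the stud in rad, clockwise seen from above: 0 unlocked, 1.57 locked. Not pressed deep enough, the slot or the detent ridges block it; a hard stop at about 1.65 ends the turn. Locked and let go, it rests in its detent anywhere from about 1.4 to 1.65. Turning friction is slight (about 0.02 N m, a little more when pressed on the floor).
- wax_jar: The jar of white pellets with a red lid, a bystander to be left alone; origin under its centre.
- torch: The black pocket torch, a bystander to be left alone; origin under its centre.
- thermometer: The white probe thermometer, a bystander to be left alone; origin under its centre.
- tub: The white tub with a lid, a bystander to be left alone; origin under its centre.
- wax_lump: The pink wax lump, a bystander to be left alone; origin under its centre.

How it is judged:
By the outcome, as a careful person would: the job done as asked, in the order asked, and still so for the second after the job is handed in, with the robot touching nothing.
It also fails if it takes over 38 s, if anything falls off the work surface, if the arm or the gripper's body presses on something with over 40 N, if the wrist force passes 120 N, or if a joint passes its speed limit or range.

### The arm

A 7-joint arm with a two-finger parallel gripper is mounted at the origin on a cart in front of the work surface, level with it; the furniture and walls round the work are solid. World frame = base frame: x ahead of the robot, y to its left, z up, the work surface at z = 0. Lengths are in m, angles in rad, forces in N, time in s.
With the tool pointing down it reaches from about 0.4 to 0.85 m from the base axis. Payload 10.4 kg.
Tool frame: the origin (TCP) lies between the finger pads; the fingertips stand 19 mm ahead of it and the grasp point (between the pads) is the TCP (manip.tip_reach is the z of the fingertips in the tool frame, in m); z points along the fingers, y is the direction in which the jaws open and shut (so a half turn about z gives the same grasp; the last joint's range is limited). The gripper opens to 85 mm and grips with 20 to 120 N. Pads are 22 mm wide; open, the fingers measure 114 mm over their backs; the gripper's body (76 mm by 85 mm) begins 54 mm behind the grasp point. The pads swing forward as they close: fully open they stand 13 mm farther back than shut.
Start: joints at [-0.023, 0.332, -0.065, 1.46, 0.022, 1.35, -0.088], TCP at [0.625, 0, 0.25] pointing down, gripper open.
Joint ranges: [-2.6, 2.6], [-0.5, 2.12], [-1.47, 1.34], [0.16, 2.42], [-1.27, 4.41], [0.06, 2.06], [-2.6, 2.6]. Speed limits (rad/s): [2.22, 2.22, 2.79, 2.79, 3.14, 3.14, 3.14].

### API

Orientations are given as a unit quaternion [x, y, z, w].
In Python, from workcell import sensors, cams, manip gives the robot as it stands.
- The arm moves only by the shell command python3 -m jog 'ROWS' [FORCE]. ROWS is JSON, a list of rows, each a list of 3 entries, a list of its own where there are three numbers: the shift along the world's x, y, z in m, then the turn, a rotation vector about the world's x, y, z in rad, then the opening in per cent of the stroke, from 0 (shut) to 100 (fully open). In form: [[[dx, dy, dz], [wx, wy, wz], grip], ...]. A call has 1 to 5 rows; each row shifts and turns the pose as measured when the row begins; what a row does not reach is not made up. A row lasts 1/8 s, in which the tool goes at most 62.5 mm and 10.7 degrees, less where a joint would pass 70% of its speed; a pose out of reach is approached as far as the arm can. A call with a gripper value outside its range is refused whole. The fingers move at their own pace and stop on an object; FORCE is the grip in N (left out, the last holds). Time passes only in rows, so rows that do not move let the fingers close. It gives the time, the measured TCP pose, the force and the opening at its end, in the units of the state.
- sensors.get_obs(): the state, without advancing time (a new reading comes with each control period).
- cams.camera(name): name is "scene" or "side" or "wrist"; returns (picture, depth): 384x512x3 uint8, red, green, blue; 384x512 float32, m along the optical axis (not along the pixel's ray), 0 where there is no reading.
- cams.camera_model(name): a dict with "intrinsics" (3x3 intrinsics, pixels), "view" (4x4, takes a point from world to camera coordinates). Camera axes: x right, y down, z forward; pixel columns grow to the right and rows downward; lengths in m; the calibration is good to about 2 mm. A picture is of the moment at which its call begins: read the wrist's pose just before it. camera_model takes no time and is no camera call; for the wrist camera it gives the pose at the moment of the call.
- manip.hand_in(): hands the job in, once; it reports no verdict.
The state is a dict: "clock": time; "joint_pos": joint angles; "joint_velocities": joint speeds; "tau": joint torques, N m; "position": TCP position; "ee_rot": TCP orientation; "ft_force": force on the tool from outside, world axes, zero at the start; "torque": the same for the moment, N m; "grip_width": opening from 0.0 (shut) to 1.0 (fully open).
Only numpy, scipy, OpenCV 4.12 (cv2) and the standard library are available. Lean on these libraries where they do the work, as an engineer would, in place of code of your own. Each camera call takes 0.05 s, during which the arm holds its last target.

## Working session

There is one attempt and no reset: what is moved stays moved. The work goes in short steps, Python scripts to look and compute and a shell command to move; the robot and the scene stay as the last step left them, time stands still between calls to the robot, and variables do not carry over. Pictures are saved under pics/ and viewed, and the job is handed in when it is done.

```bash
mkdir -p pics; ls
python3 - <<'E'
from workcell import sensors,cams,manip
import cv2,numpy as np
o=sensors.get_obs();print(o,manip.tip_reach)
for n in["scene","side","wrist"]:
    p,d=cams.camera(n);cv2.imwrite(f"pics/a_{n}.png",p[:,:,::-1]);np.savez(f"pics/a_{n}.npz",p=p,d=d,**cams.camera_model(n))
E
```

```text
pics
{'clock': 0.0, 'joint_pos': array([-0.02261857,  0.33288016, -0.06467763,  1.46095609,  0.02163395,
        1.34990066, -0.08854475]), 'joint_velocities': array([ 9.72261476e-04, -2.06162582e-04,  6.79548436e-04,  9.26252225e-04,
        4.80303719e-05, -9.39542407e-04,  4.22224463e-04]), 'tau': array([ 4.98105128e-04, -6.25449800e+01,  4.97091911e-02, -3.91610491e+01,
        1.63588714e-02,  9.83294769e-03, -6.01235030e-06]), 'position': array([ 6.24645817e-01, -1.69954276e-05,  2.49503643e-01]), 'ee_rot': array([ 7.07113161e-01,  7.07100031e-01, -5.48768135e-04, -4.72327249e-04]), 'ft_force': array([0.06890215, 0.22974988, 0.72465337]), 'torque': array([ 0.0107329 , -0.01690659, -0.00725603]), 'grip_width': 1.0014158134968587} 0.019
```

View pics/a_scene.png

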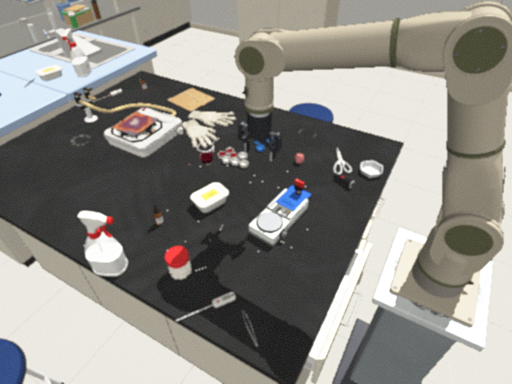

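View pics/a_side.png

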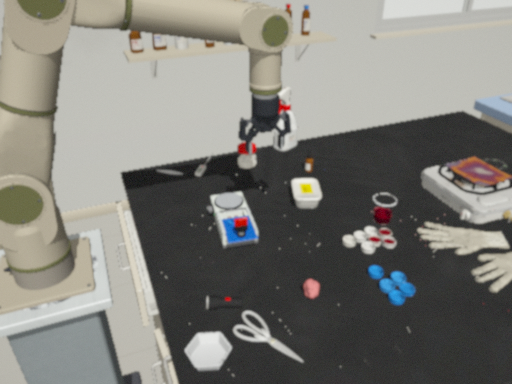

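View pics/a_wrist.png

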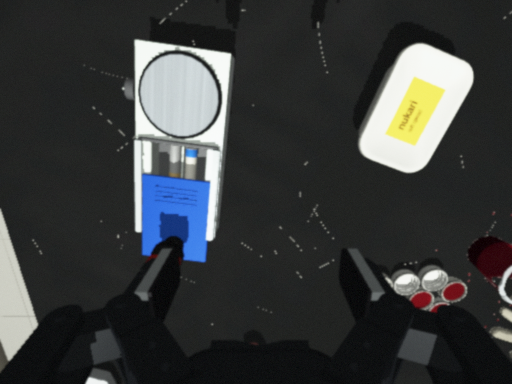

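The wrist view shows the stirrer (corners near (135,40) and (233,52), plate centre (180,95)) and the blue cover at (175,220). The wing is partly hidden by a finger at about (165,255). I'll localize these with depth.

```bash
cat > h.py <<'E'
import numpy as np,cv2
def load(n):
    z=np.load(n);return z['p'],z['d'],z['intrinsics'],z['view']
def pts(d,K,V):
    v,u=np.mgrid[:d.shape[0],:d.shape[1]]
    c=np.stack([(u-K[0,2])*d/K[0,0],(v-K[1,2])*d/K[1,1],d],-1)
    T=np.linalg.inv(V);return c@T[:3,:3].T+T[:3,3]
def snap(n,f):
    from workcell import cams
    m=cams.camera_model(n);p,d=cams.camera(n);cv2.imwrite(f"pics/{f}.png",p[:,:,::-1]);np.savez(f"pics/{f}.npz",p=p,d=d,**m);return p,d,m['intrinsics'],m['view']
def rect(X):
    r=cv2.minAreaRect((X[:,:2]*1000).astype(np.float32));return r
E
python3 - <<'E'
from h import *
for n in["wrist","side","scene"]:
    p,d,K,V=load(f"pics/a_{n}.npz");P=pts(d,K,V);q=p.astype(int)
    blue=(q[...,2]>130)&(q[...,0]<90)&(P[...,2]>.035)&(P[...,2]<.06)&(d>0)
    red=(q[...,0]>110)&(q[...,1]<70)&(q[...,2]<70)&(P[...,2]>.06)&(P[...,2]<.12)
    near=np.zeros_like(red)
    B=P[blue];c=np.median(B,0);print(n,'blue',blue.sum(),c,rect(B))
    red&=np.hypot(P[...,0]-c[0],P[...,1]-c[1])<.12
    R=P[red];print('red',len(R), R.mean(0) if len(R) else 0,R.min(0) if len(R) else 0,R.max(0) if len(R) else 0, rect(R) if len(R)>3 else 0)
    if n=="wrist":
        w=(P[...,2]>.035)&(P[...,2]<.053)&(d>0)&(np.hypot(P[...,0]-c[0],P[...,1]-c[1])<.25)
        w[:, 240:]=False; w[265:]=False
        W=P[w];print('house',rect(W),np.median(W[:,2]));cv2.imwrite("pics/mask.png",w*255)
        w2=w&(P[...,2]<.0475);print(rect(P[w2]))
        for uv in[(135,40),(233,52),(136,232)]:print(uv,P[uv[1]+3,uv[0]+(3 if uv[0]<200 else -3)])
E
```

```text
wrist blue 4107 [ 0.52423523 -0.04834192  0.04982943] ((518.9344482421875, -64.77679443359375), (112.37789154052734, 83.80648040771484), 82.45008087158203)
red 0 0 0 0 0
house ((520.3973999023438, 7.100364685058594), (255.24368286132812, 116.96973419189453), 82.42311096191406) 0.04978563081051729
((520.9290161132812, 11.097579956054688), (247.17886352539062, 116.96973419189453), 82.42311096191406)
(135, 40) [0.49852862 0.13565873 0.04433309]
(233, 52) [0.59423314 0.12433625 0.04381452]
(136, 232) [ 0.44724874 -0.11138113  0.00044745]
side blue 370 [ 0.50091372 -0.08898857  0.04990097] ((517.0535278320312, -69.25728607177734), (110.25862884521484, 77.59906768798828), 80.0021743774414)
red 73 [ 0.51111089 -0.10341181  0.09398767] [ 0.49750749 -0.10916718  0.08086086] [ 0.52687358 -0.09859554  0.10700867] ((512.3133544921875, -103.198486328125), (9.39859676361084, 28.423030853271484), 79.99970245361328)
scene blue 370 [ 0.51944486 -0.06019235  0.04910387] ((517.0103759765625, -65.38237762451172), (113.90233612060547, 83.6010513305664), 82.82628631591797)
red 42 [ 0.50965706 -0.0944687   0.09678867] [ 0.4952669  -0.1018181   0.08266072] [ 0.52945566 -0.08967355  0.10784189] ((512.1625366210938, -94.93336486816406), (33.87918472290039, 11.471935272216797), 3.934317111968994)[ WARN:0@0.259] global loadsave.cpp:1063 imwrite_ Unsupported depth image for selected encoder is fallbacked to CV_8U.
```

Run:
```python
import cv2
a=cv2.imread("pics/a_side.png")[180:260,190:280];b=cv2.imread("pics/a_scene.png")[170:250,240:330]
cv2.imwrite("pics/crop.png",cv2.resize(cv2.hconcat([a,b]),None,fx=4.4,fy=4.4,interpolation=2))
```

```text
(no output)
```

View pics/crop.png

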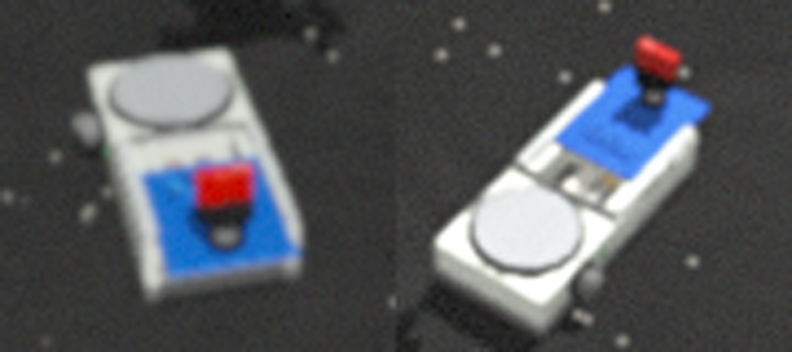

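View pics/mask.png

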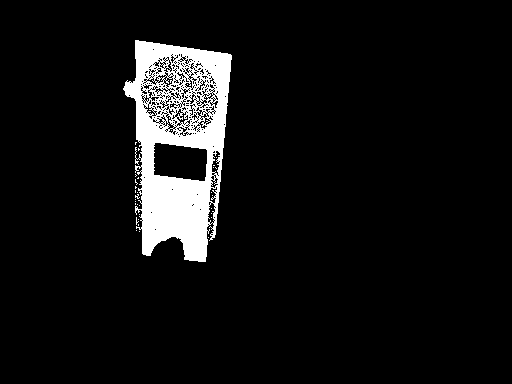

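Blue cover centre is (518.9, -64.8) mm and the stirrer's y axis lies 82.4° from world x. The wing is at about (513, -99), and shut should be about 36 mm further along. I'll move above the wing while turning the jaws to 82.4°.

```bash
python3 -m jog '[[[-0.014,-0.0125,0],[0,0,0.18],100],[[-0.014,-0.0125,0],[0,0,0.18],100],[[-0.014,-0.0125,0],[0,0,0.18],100],[[-0.014,-0.0125,0],[0,0,0.18],100],[[-0.014,-0.0125,0],[0,0,0.18],100]]' 30; python3 -m jog '[[[-0.014,-0.0125,0],[0,0,0.18],100],[[-0.014,-0.0125,0],[0,0,0.18],100],[[-0.014,-0.0125,0],[0,0,0.18],100]]'
python3 - <<'E'
from h import *
from workcell import sensors
from scipy.spatial.transform import Rotation as R
o=sensors.get_obs();print(o['clock'],o['position'],R.from_quat(o['ee_rot']).as_matrix().round(4),o['joint_pos'],o['ft_force'])
p,d,K,V=snap('wrist','b_wrist');P=pts(d,K,V);q=p.astype(int)
red=(q[...,0]>110)&(q[...,1]<80)&(q[...,2]<80)&(P[...,2]>.1)&(P[...,2]<.112)
X=P[red];print(len(X),X.mean(0),rect(X))
E
```

```text
clock: 0.78
position: [0.5523, -0.0628, 0.2475]
ee_rot: [0.315, 0.949, -0.002, -0.002]
ft_force: [-0.2, -0.5, -0.3]
grip_width: 1.002
clock: 1.15
position: [0.5083, -0.1015, 0.2467]
ee_rot: [0.041, 0.999, -0.002, -0.002]
ft_force: [-1.1, 0.0, 0.7]
grip_width: 0.995
1.15 [ 0.50830424 -0.10154298  0.24670437] [[-0.9966  0.0827 -0.0038]
 [ 0.0827  0.9966 -0.004 ]
 [ 0.0035 -0.0044 -1.    ]] [ 0.25262319  0.10979759 -0.15721184  1.73699286  0.02237146  1.29960719
  1.57829681] [-1.08496883  0.00758438  0.66789296]
74 [ 0.50706806 -0.09463525  0.1047132 ] ((509.0411071777344, -97.3240737915039), (9.953669548034668, 25.667238235473633), 81.16495513916016)
```

View pics/b_wrist.png

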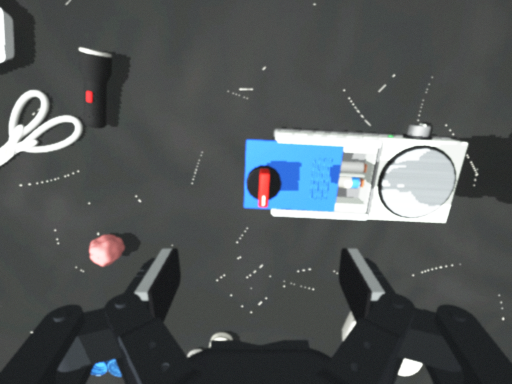

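The wing is at (264,186) on the cover, with the black head around it and nothing in the way. I'll refine its centre from all the red pixels and from the head's black disc.

Run:
```python
from h import *
p,d,K,V=load('pics/b_wrist.npz');P=pts(d,K,V);q=p.astype(int)
box=np.zeros(d.shape,bool);box[150:225,235:300]=1
red=box&(q[...,0]>80)&(q[...,1]<q[...,0]*.55)&(q[...,2]<q[...,0]*.6)
X=P[red];print(len(X),X.min(0),X.max(0))
T=X[X[:,2]>.1045];print(len(T),T[:,2].mean(),rect(T))
h=box&(P[...,2]>.076)&(P[...,2]<.09);H=P[h];print(len(H),np.median(H[:,2]),cv2.minEnclosingCircle((H[:,:2]*1000).astype(np.float32)))
b=(q[...,2]>110)&(q[...,0]<90)&(abs(P[...,2]-.05)<.004);b[:,:230]=0;b[240:]=0
print(rect(P[b]))
a=box&(P[...,2]>.102);print(rect(P[a]),a.sum())
cv2.imwrite("pics/c.png",cv2.resize(p[120:250,220:480,::-1],None,fx=3,fy=3,interpolation=2))
for k in[(467,139),(446,222)]:
    # project pixel to z=.045
    C=np.linalg.inv(V);r=C[:3,:3]@np.linalg.inv(K)@np.array([*k,1.]);t=(.045-C[2,3])/r[2];print(k,C[:3,3]+t*r)
```

```text
380 [ 0.49603289 -0.10637298  0.08180383] [ 0.53057802 -0.0905135   0.10728005]
225 0.10561623422361309 ((513.6605834960938, -98.08030700683594), (9.321673393249512, 33.57545471191406), 82.5654067993164)
651 0.08354961219247087 ((514.1234741210938, -97.98231506347656), 18.839481353759766)
((518.6432495117188, -64.96570587158203), (110.6422119140625, 83.91312408447266), 82.43017578125)
((479.2551574707031, -94.44658660888672), (9.975717544555664, 106.63556671142578), 84.25775909423828) 360
(467, 139) [0.49112756 0.13731062 0.045     ]
(446, 222) [0.59461158 0.12696495 0.045     ]
```

View pics/c.png

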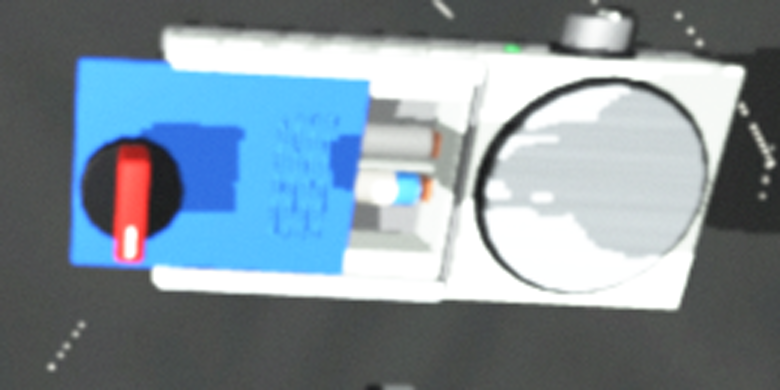

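The wing centre is (514.0, -98.0) mm with its thickness axis at 82.5°. The slide needed is about 35 mm.

```bash
python3 -m jog '[[[0.005,0.003,-0.02],[0,0,-0.04],60],[[0.001,0.0005,-0.03],[0,0,-0.01],60],[[0,0,-0.03],[0,0,0],60],[[0,0,-0.02],[0,0,0],60],[[0,0,0],[0,0,0],60]]' 30
cat > st.py <<'E'
from workcell import sensors
from scipy.spatial.transform import Rotation as R
import numpy as np
o=sensors.get_obs();M=R.from_quat(o['ee_rot']).as_matrix()
a=np.degrees(np.arctan2(M[1,1],M[0,1]));p=o['position'];u=np.array([.131,.991,0])
f=o['ft_force']
print('t %.2f pos'%o['clock'],(p*1000).round(2),'jaw %.2f z'%a,M[:,2].round(4),'F',f.round(2),'Fy %.2f'%(f@u),'M',o['torque'].round(3),'w %.3f'%o['grip_width'])
E
python3 st.py
```

```text
clock: 1.82
position: [0.5131, -0.0997, 0.1441]
ee_rot: [0.07, 0.998, -0.002, -0.002]
ft_force: [0.3, 0.4, 0.2]
grip_width: 0.599
t 1.82 pos [513.15 -99.65 144.07] jaw 82.02 z [-0.0042 -0.0047 -1.    ] F [0.33 0.4  0.2 ] Fy 0.44 M [0.027 0.048 0.04 ] w 0.599
```

```bash
python3 -m jog '[[[0.001,0.0017,-0.018],[0.0045,-0.004,0.007],60],[[0,0,-0.014],[0,0,0],60],[[0,0,-0.004],[0,0,0],60],[[0,0,0],[0,0,0],60]]' 30; python3 st.py
```

```text
clock: 2.33
position: [0.5162, -0.0978, 0.11]
ee_rot: [0.068, 0.998, -0.0, 0.002]
ft_force: [0.6, -0.1, -0.4]
grip_width: 0.6
t 2.33 pos [516.2  -97.78 109.96] jaw 82.20 z [ 3.5e-03 -7.0e-04 -1.0e+00] F [ 0.57 -0.11 -0.42] Fy -0.03 M [-0.01   0.008 -0.016] w 0.600
```

```bash
python3 -m jog '[[[-0.002,0,-0.003],[0,0.003,0.004],60],[[0,0,0],[0,0,0],60]]' 30; python3 st.py
python3 - <<'E'
from h import *
snap('wrist','d')
E
```

```text
clock: 2.58
position: [0.5146, -0.0979, 0.1078]
ee_rot: [0.066, 0.998, -0.0, 0.001]
ft_force: [0.1, 0.1, 0.1]
grip_width: 0.601
t 2.58 pos [514.62 -97.89 107.79] jaw 82.43 z [ 1.7e-03 -9.0e-04 -1.0e+00] F [0.1  0.08 0.05] Fy 0.09 M [-0.005  0.015  0.001] w 0.601
```

View pics/d.png

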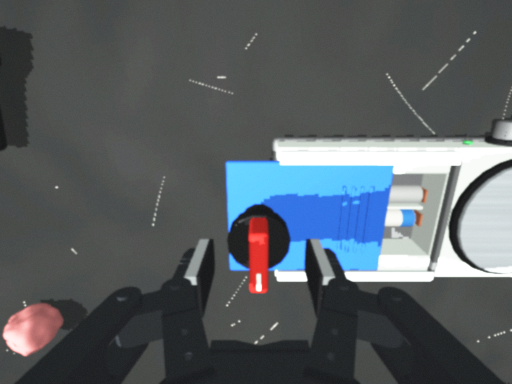

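The wing at (258,255) is centred between the fingers. Closing now.

```bash
python3 -m jog '[[[0,0,0],[0,0,0],0],[[0,0,0],[0,0,0],0],[[0,0,0],[0,0,0],0],[[0,0,0],[0,0,0],0]]' 30; python3 st.py
```

```text
clock: 3.12
position: [0.5151, -0.098, 0.1085]
ee_rot: [0.066, 0.998, -0.0, 0.001]
ft_force: [0.5, 0.2, 0.0]
grip_width: 0.107
t 3.12 pos [515.08 -97.99 108.52] jaw 82.41 z [ 0.0029 -0.0012 -1.    ] F [0.51 0.24 0.02] Fy 0.30 M [0.03  0.094 0.026] w 0.107
```

```bash
python3 -m jog '[[[0.0007,0.005,0],[0,0,0],0],[[0.0008,0.006,0],[0,0,0],0],[[0.0008,0.006,0],[0,0,0],0],[[0.0008,0.006,0],[0,0,0],0],[[0.0005,0.004,0],[0,0,0],0]]'; python3 st.py
```

```text
clock: 3.75
position: [0.5188, -0.07, 0.1085]
ee_rot: [0.067, 0.998, -0.001, 0.001]
ft_force: [-0.2, -1.9, 0.6]
grip_width: 0.106
t 3.75 pos [518.75 -70.03 108.49] jaw 82.37 z [ 0.0027 -0.0023 -1.    ] F [-0.23 -1.93  0.63] Fy -1.94 M [-0.434  0.066 -0.005] w 0.106
```

```bash
python3 -m jog '[[[0.0002,0.002,0],[0,0,0],0],[[0.0002,0.002,0],[0,0,0],0],[[0.0001,0.001,0],[0,0,0],0]]'; python3 st.py;  python3 -m jog '[[[0.0001,0.001,0],[0,0,0],0]]'; python3 st.py; python3 -m jog '[[[0.0001,0.001,0],[0,0,0],0]]'; python3 st.py
```

```text
clock: 4.12
position: [0.5195, -0.0645, 0.1085]
ee_rot: [0.066, 0.998, -0.001, 0.002]
ft_force: [-0.2, -2.1, 0.3]
grip_width: 0.107
t 4.12 pos [519.46 -64.52 108.52] jaw 82.39 z [ 0.003  -0.0023 -1.    ] F [-0.23 -2.07  0.26] Fy -2.08 M [-0.438 -0.057  0.053] w 0.107
clock: 4.25
position: [0.5196, -0.0636, 0.1085]
ee_rot: [0.066, 0.998, -0.001, 0.002]
ft_force: [1.1, -1.3, 0.4]
grip_width: 0.11
t 4.25 pos [519.57 -63.64 108.51] jaw 82.37 z [ 0.0031 -0.0024 -1.    ] F [ 1.15 -1.28  0.4 ] Fy -1.11 M [-0.489 -0.056 -0.008] w 0.110
clock: 4.38
position: [0.5197, -0.0627, 0.1085]
ee_rot: [0.067, 0.998, -0.001, 0.002]
ft_force: [0.7, -2.6, -0.7]
grip_width: 0.108
t 4.38 pos [519.68 -62.69 108.51] jaw 82.36 z [ 0.0031 -0.0024 -1.    ] F [ 0.71 -2.57 -0.68] Fy -2.46 M [-0.439 -0.081  0.065] w 0.108
```

```bash
for i in 1 2 3; do :; done; python3 -m jog '[[[0.0001,0.001,0],[0,0,0],0]]'|tail -2; python3 st.py;  python3 -m jog '[[[0.0001,0.001,0],[0,0,0],0]]' >/dev/null; python3 st.py
```

```text
ft_force: [-0.2, -1.6, 0.1]
grip_width: 0.104
t 4.50 pos [519.81 -61.67 108.53] jaw 82.36 z [ 0.0032 -0.0024 -1.    ] F [-0.18 -1.58  0.11] Fy -1.59 M [-0.429 -0.117  0.041] w 0.104
t 4.62 pos [519.94 -60.67 108.52] jaw 82.35 z [ 0.0033 -0.0025 -1.    ] F [ 0.83 -2.5   0.4 ] Fy -2.37 M [-0.356 -0.125 -0.017] w 0.104
```

```bash
python3 -m jog '[[[0.0001,0.001,0],[0,0,0],0]]'>/dev/null; python3 st.py;  python3 -m jog '[[[0.0001,0.001,0],[0,0,0],0]]' >/dev/null; python3 st.py
python3 - <<'E'
from h import *
snap('wrist','e')
E
```

```text
t 4.75 pos [519.99 -60.32 108.52] jaw 82.33 z [ 0.0032 -0.0034 -1.    ] F [-0.75 -6.23 -0.41] Fy -6.27 M [-1.445 -0.017  0.006] w 0.108
t 4.88 pos [519.99 -60.24 108.51] jaw 82.29 z [ 0.003  -0.0045 -1.    ] F [ 0.51 -6.15  0.6 ] Fy -6.02 M [-1.389 -0.044  0.058] w 0.105
```

View pics/e.png

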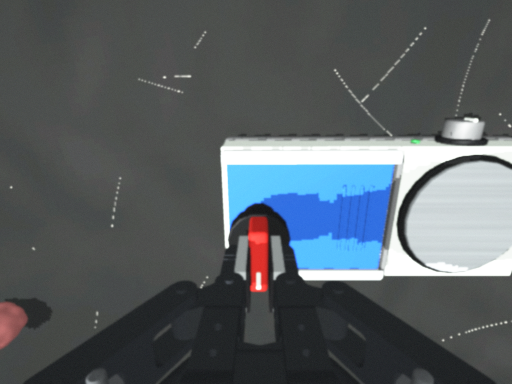

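The picture shows the cover flush shut (blue edge at 228, inside the housing edge at 222). The force rose to 6 N with no further travel, so it is at the stop. Next is pressing, coarsely to about 8 mm and then in small steps.

```bash
python3 -m jog '[[[0,0,0],[0,0,0],0],[[0,0,0],[0,0,0],0]]' 40 >/dev/null; python3 st.py;  python3 -m jog '[[[0,0,-0.002],[0,0,0],0],[[0,0,-0.002],[0,0,0],0]]' >/dev/null; python3 st.py; python3 -m jog '[[[0,0,-0.002],[0,0,0],0],[[0,0,-0.002],[0,0,0],0]]' >/dev/null; python3 st.py
```

```text
t 5.17 pos [520.   -60.5  108.56] jaw 82.26 z [ 0.0031 -0.0047 -1.    ] F [-0.1  -2.66 -0.2 ] Fy -2.65 M [-0.498 -0.037 -0.005] w 0.107
t 5.42 pos [520.03 -60.47 104.56] jaw 82.26 z [ 0.0032 -0.0048 -1.    ] F [-1.66 -3.68  1.88] Fy -3.87 M [-0.686  0.107  0.044] w 0.107
t 5.67 pos [520.02 -60.48 100.37] jaw 82.27 z [ 0.0032 -0.0048 -1.    ] F [-0.71 -2.38  2.55] Fy -2.46 M [-0.649  0.18  -0.025] w 0.107
```

```bash
cat > chk.py <<'E'
import sys;exec(open('st.py').read())
sys.exit(int(f[2]>5.8))
E
python3 -m jog '[[[0,0,-0.0005],[0,0,0],0]]' >/dev/null && python3 chk.py && python3 -m jog '[[[0,0,-0.0005],[0,0,0],0]]' >/dev/null && python3 chk.py && python3 -m jog '[[[0,0,-0.0005],[0,0,0],0]]' >/dev/null && python3 chk.py && python3 -m jog '[[[0,0,-0.0005],[0,0,0],0]]' >/dev/null && python3 chk.py && python3 -m jog '[[[0,0,-0.0005],[0,0,0],0]]' >/dev/null && python3 chk.py && python3 -m jog '[[[0,0,-0.0005],[0,0,0],0]]' >/dev/null && python3 chk.py
```

```text
t 5.80 pos [520.02 -60.45  99.74] jaw 82.27 z [ 0.0031 -0.0048 -1.    ] F [-0.39 -2.97  1.97] Fy -2.99 M [-0.686  0.223  0.011] w 0.105
t 5.92 pos [520.01 -60.48  99.26] jaw 82.27 z [ 0.0031 -0.0048 -1.    ] F [-1.28 -3.21  3.3 ] Fy -3.35 M [-0.652  0.117 -0.008] w 0.101
t 6.05 pos [520.01 -60.47  98.76] jaw 82.27 z [ 0.0031 -0.0048 -1.    ] F [-1.05 -2.8   3.03] Fy -2.92 M [-0.647  0.199  0.023] w 0.102
t 6.17 pos [520.03 -60.46  98.27] jaw 82.27 z [ 0.0031 -0.0048 -1.    ] F [-0.59 -2.5   2.87] Fy -2.56 M [-0.635  0.2    0.005] w 0.107
t 6.30 pos [520.05 -60.5   97.81] jaw 82.26 z [ 0.0032 -0.0049 -1.    ] F [-1.41 -2.71  3.36] Fy -2.87 M [-0.72   0.249  0.049] w 0.100
t 6.42 pos [520.05 -60.45  97.27] jaw 82.27 z [ 0.0032 -0.0048 -1.    ] F [-1.34 -2.73  2.87] Fy -2.88 M [-0.631  0.244 -0.015] w 0.105
```

```bash
python3 -m jog '[[[0,0,-0.0005],[0,0,0],0]]' >/dev/null && python3 chk.py && python3 -m jog '[[[0,0,-0.0005],[0,0,0],0]]' >/dev/null && python3 chk.py && python3 -m jog '[[[0,0,-0.0005],[0,0,0],0]]' >/dev/null && python3 chk.py && python3 -m jog '[[[0,0,-0.0005],[0,0,0],0]]' >/dev/null && python3 chk.py && python3 -m jog '[[[0,0,-0.0005],[0,0,0],0]]' >/dev/null && python3 chk.py && python3 -m jog '[[[0,0,-0.0005],[0,0,0],0]]' >/dev/null && python3 chk.py && python3 -m jog '[[[0,0,-0.0005],[0,0,0],0]]' >/dev/null && python3 chk.py && python3 -m jog '[[[0,0,-0.0005],[0,0,0],0]]' >/dev/null && python3 chk.py
```

```text
t 6.55 pos [520.04 -60.48  96.76] jaw 82.26 z [ 0.0032 -0.0048 -1.    ] F [-1.56 -4.01  2.08] Fy -4.18 M [-0.673  0.264  0.07 ] w 0.102
t 6.67 pos [520.05 -60.46  96.23] jaw 82.27 z [ 0.0032 -0.0048 -1.    ] F [-0.6  -2.55  3.51] Fy -2.61 M [-0.63   0.275  0.022] w 0.103
t 6.80 pos [520.04 -60.46  95.7 ] jaw 82.27 z [ 0.0032 -0.0048 -1.    ] F [-0.92 -2.58  3.06] Fy -2.68 M [-0.74   0.291  0.015] w 0.102
t 6.92 pos [520.02 -60.47  95.16] jaw 82.26 z [ 0.0031 -0.0048 -1.    ] F [-1.46 -3.08  3.61] Fy -3.24 M [-0.64   0.279  0.032] w 0.102
t 7.05 pos [520.04 -60.46  94.68] jaw 82.26 z [ 0.0032 -0.0048 -1.    ] F [-1.24 -3.05  3.36] Fy -3.18 M [-0.565  0.304  0.008] w 0.103
t 7.17 pos [520.07 -60.46  94.15] jaw 82.27 z [ 0.0032 -0.0049 -1.    ] F [-1.81 -3.56  2.59] Fy -3.77 M [-0.616  0.299  0.063] w 0.104
t 7.30 pos [520.05 -60.48  93.62] jaw 82.26 z [ 0.0032 -0.0048 -1.    ] F [-1.38 -2.9   3.37] Fy -3.06 M [-0.659  0.307  0.032] w 0.106
t 7.42 pos [520.04 -60.47  93.09] jaw 82.27 z [ 0.0032 -0.0049 -1.    ] F [-1.28 -3.14  3.78] Fy -3.28 M [-0.694  0.283  0.062] w 0.103
```

```bash
python3 -m jog '[[[0,0,-0.0005],[0,0,0],0]]' >/dev/null && python3 chk.py && python3 -m jog '[[[0,0,-0.0005],[0,0,0],0]]' >/dev/null && python3 chk.py && python3 -m jog '[[[0,0,-0.0005],[0,0,0],0]]' >/dev/null && python3 chk.py && python3 -m jog '[[[0,0,-0.0005],[0,0,0],0]]' >/dev/null && python3 chk.py && python3 -m jog '[[[0,0,-0.0005],[0,0,0],0]]' >/dev/null && python3 chk.py && python3 -m jog '[[[0,0,-0.0005],[0,0,0],0]]' >/dev/null && python3 chk.py
python3 - <<'E'
from h import *
snap('wrist','f')
E
```

```text
t 7.55 pos [520.06 -60.48  92.58] jaw 82.26 z [ 0.0032 -0.0049 -1.    ] F [-1.46 -2.4   5.1 ] Fy -2.56 M [-0.608  0.325  0.044] w 0.106
t 7.67 pos [520.12 -60.49  92.29] jaw 82.26 z [ 0.0033 -0.0049 -1.    ] F [-3.96 -2.65  8.5 ] Fy -3.15 M [-0.596  0.663 -0.021] w 0.106
```

View pics/f.png

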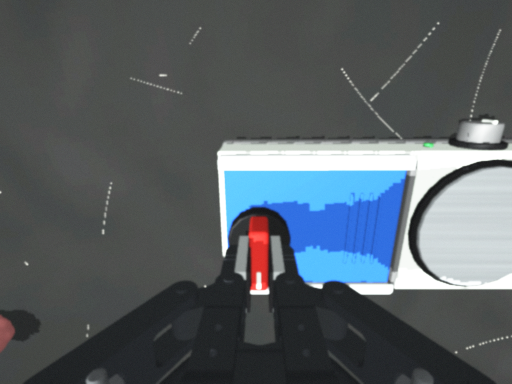

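It bottomed at about 8.5 N, 16 mm deep, and the wing hasn't slipped in the pads. I'll turn clockwise (negative z), holding light pressure and checking as I go.

```bash
python3 -m jog '[[[0,0,-0.0002],[0,0,-0.05],0]]' >/dev/null; python3 st.py; python3 -m jog '[[[0,0,-0.0002],[0,0,-0.08],0]]' >/dev/null; python3 st.py
```

```text
t 7.85 pos [520.13 -60.53  92.36] jaw 79.34 z [ 0.0031 -0.0051 -1.    ] F [-2.86 -2.35  7.58] Fy -2.71 M [-0.67   0.69   0.002] w 0.106
t 7.97 pos [520.12 -60.63  92.42] jaw 74.63 z [ 0.0027 -0.0055 -1.    ] F [-2.58 -3.27  5.85] Fy -3.58 M [-0.635  0.637  0.006] w 0.102
```

```bash
python3 -m jog '[[[0,0,-0.0003],[0,0,-0.12],0]]' >/dev/null; python3 st.py; python3 -m jog '[[[0,0,-0.0003],[0,0,-0.14],0]]' >/dev/null; python3 st.py; python3 -m jog '[[[0,0,-0.0002],[0,0,-0.14],0]]' >/dev/null; python3 st.py
```

```text
t 8.10 pos [520.13 -60.76  92.37] jaw 67.55 z [ 0.002  -0.0059 -1.    ] F [-2.55 -2.91  7.68] Fy -3.22 M [-0.744  0.619  0.021] w 0.107
t 8.22 pos [520.1  -60.93  92.33] jaw 59.28 z [ 0.0011 -0.0064 -1.    ] F [-2.53 -4.02  8.  ] Fy -4.32 M [-0.733  0.703  0.036] w 0.105
t 8.35 pos [520.05 -61.09  92.39] jaw 50.97 z [ 1.0e-04 -6.6e-03 -1.0e+00] F [-3.63 -3.55  7.11] Fy -3.99 M [-0.752  0.76   0.003] w 0.106
```

```bash
python3 -m jog '[[[0,0,-0.0003],[0,0,-0.14],0]]' >/dev/null; python3 st.py; python3 -m jog '[[[0,0,-0.0002],[0,0,-0.14],0]]' >/dev/null; python3 st.py; python3 -m jog '[[[0,0,-0.0003],[0,0,-0.14],0]]' >/dev/null; python3 st.py;python3 -m jog '[[[0,0,-0.0002],[0,0,-0.14],0]]' >/dev/null; python3 st.py;python3 -m jog '[[[0,0,-0.0003],[0,0,-0.14],0]]' >/dev/null; python3 st.py
```

```text
t 8.47 pos [519.97 -61.27  92.34] jaw 42.67 z [-0.001  -0.0068 -1.    ] F [-2.72 -3.08  7.12] Fy -3.41 M [-0.696  0.779  0.022] w 0.102
t 8.60 pos [519.86 -61.38  92.36] jaw 34.37 z [-0.0022 -0.0067 -1.    ] F [-2.97 -4.32  6.44] Fy -4.67 M [-0.729  0.755 -0.032] w 0.106
t 8.72 pos [519.75 -61.54  92.32] jaw 26.07 z [-0.0033 -0.0065 -1.    ] F [-3.66 -3.35  7.7 ] Fy -3.80 M [-0.668  0.728  0.011] w 0.105
t 8.85 pos [519.6  -61.66  92.33] jaw 17.77 z [-0.0045 -0.0061 -1.    ] F [-3.86 -2.8   7.3 ] Fy -3.28 M [-0.7    0.779  0.034] w 0.108
t 8.97 pos [519.48 -61.73  92.32] jaw 9.48 z [-0.0055 -0.0055 -1.    ] F [-3.29 -3.33  7.3 ] Fy -3.73 M [-0.713  0.822  0.073] w 0.103
```

```bash
python3 -m jog '[[[0,0,-0.0003],[0,0,-0.12],0]]' >/dev/null; python3 st.py; python3 -m jog '[[[0,0,-0.0002],[0,0,-0.1],0]]' >/dev/null; python3 st.py; python3 -m jog '[[[0,0,-0.0002],[0,0,-0.05],0]]' >/dev/null; python3 st.py;python3 -m jog '[[[0,0,-0.0002],[0,0,-0.02],0]]' >/dev/null; python3 st.py
```

```text
t 9.10 pos [519.34 -61.82  92.27] jaw 2.34 z [-0.0065 -0.0049 -1.    ] F [-3.26 -3.31  7.98] Fy -3.71 M [-0.705  0.899  0.028] w 0.106
t 9.22 pos [519.2  -61.83  92.32] jaw -3.60 z [-0.0072 -0.0043 -1.    ] F [-3.49 -2.87  8.3 ] Fy -3.31 M [-0.701  0.8    0.077] w 0.100
t 9.35 pos [519.1  -61.84  92.37] jaw -6.60 z [-0.0076 -0.004  -1.    ] F [-2.82 -2.89  7.77] Fy -3.23 M [-0.67   0.677  0.017] w 0.102
t 9.47 pos [519.07 -61.82  92.39] jaw -7.82 z [-0.0078 -0.0038 -1.    ] F [-3.29 -2.34  6.97] Fy -2.75 M [-0.663  0.616  0.102] w 0.100
```

Turned 90.1° with the depth held and no resistance. I'll ease up a little and then release.

```bash
python3 -m jog '[[[0,0,0.0007],[0,0,0],0]]' >/dev/null; python3 st.py; python3 -m jog '[[[0,0,0.0007],[0,0,0],0]]' >/dev/null; python3 st.py; python3 -m jog '[[[0,0,0.0007],[0,0,0],0]]' >/dev/null; python3 st.py;python3 -m jog '[[[0,0,0.0006],[0,0,0],0]]' >/dev/null; python3 st.py
```

```text
t 9.60 pos [518.98 -61.87  93.1 ] jaw -7.84 z [-0.0079 -0.0039 -1.    ] F [-1.15 -2.54  3.64] Fy -2.67 M [-0.698  0.246  0.013] w 0.103
t 9.72 pos [519.   -61.84  93.81] jaw -7.83 z [-0.0078 -0.0039 -1.    ] F [-0.66 -3.17  3.99] Fy -3.23 M [-0.65   0.202 -0.069] w 0.106
t 9.85 pos [518.98 -61.81  94.51] jaw -7.82 z [-0.0078 -0.0039 -1.    ] F [-1.85 -3.21  2.57] Fy -3.42 M [-0.643  0.204 -0.047] w 0.104
t 9.97 pos [518.98 -61.88  95.1 ] jaw -7.82 z [-0.0078 -0.004  -1.    ] F [-1.93 -2.69  3.41] Fy -2.92 M [-0.693  0.243  0.021] w 0.106
```

```bash
python3 -m jog '[[[0,0,0.0004],[0,0,0],0]]' >/dev/null; python3 st.py; python3 -m jog '[[[0,0,0.0003],[0,0,0],0]]' >/dev/null; python3 st.py
```

```text
t 10.10 pos [518.95 -61.85  95.5 ] jaw -7.81 z [-0.0079 -0.0039 -1.    ] F [-1.36 -2.67  3.62] Fy -2.83 M [-0.704  0.18  -0.06 ] w 0.104
t 10.22 pos [518.96 -61.84  95.77] jaw -7.81 z [-0.0079 -0.0039 -1.    ] F [-0.73 -2.73  1.25] Fy -2.80 M [-0.712  0.052  0.005] w 0.102
```

The spring force is fading (1.25 N), so the catch now carries it. Opening and lifting.

```bash
python3 -m jog '[[[0,0,0],[0,0,0],50],[[0,0,0],[0,0,0],50],[[0,0,0],[0,0,0],50]]' >/dev/null; python3 st.py; python3 -m jog '[[[0,0,0.015],[0,0,0],50],[[0,0,0.03],[0,0,0],50],[[0,0,0.04],[0,0,0],50],[[-0.02,0,0.04],[0,0,0],50],[[-0.02,0,0],[0,0,0],50]]' >/dev/null; python3 st.py
python3 - <<'E'
from h import *
for n in["scene","side","wrist"]:
    p,d,K,V=snap(n,'g_'+n);P=pts(d,K,V);q=p.astype(int)
    red=(q[...,0]>80)&(q[...,1]<q[...,0]*.55)&(q[...,2]<q[...,0]*.6)&(P[...,2]>.06)&(P[...,2]<.12)&(np.hypot(P[...,0]-.518,P[...,1]+.061)<.05)
    X=P[red];print(n,len(X),X.min(0) if len(X) else 0,X.max(0) if len(X) else 0,rect(X) if len(X)>4 else 0, rect(X[X[:,2]>np.percentile(X[:,2],98)-.003]))
E
```

```text
t 10.60 pos [518.84 -60.12  95.13] jaw -7.72 z [-0.0085 -0.0022 -1.    ] F [0.62 0.38 0.47] Fy 0.45 M [0.031 0.032 0.015] w 0.500
t 11.22 pos [478.55 -59.4  228.06] jaw -7.67 z [-0.0061 -0.0017 -1.    ] F [ 0.17 -0.78 -0.81] Fy -0.75 M [-0.037 -0.016  0.002] w 0.500
scene 47 [ 0.51161478 -0.07775037  0.06716015] [ 0.5244466  -0.04306856  0.09624776] ((517.0780029296875, -60.35113525390625), (35.48018264770508, 10.852152824401855), 81.94963836669922) ((518.114013671875, -60.42296600341797), (29.441953659057617, 7.079514026641846), 72.07891845703125)
side 55 [ 0.5093414  -0.08258746  0.06779091] [ 0.52898235 -0.05281939  0.09589336] ((518.9096069335938, -68.05607604980469), (28.532861709594727, 16.520219802856445), 78.36599731445312) ((514.5941162109375, -67.63631439208984), (26.344043731689453, 6.3577423095703125), 88.85247039794922)
wrist 436 [ 0.51238428 -0.07819143  0.07007913] [ 0.5298248  -0.04247214  0.09476763] ((521.5245361328125, -60.68495178222656), (35.188316345214844, 14.365407943725586), 82.02364349365234) ((519.4365234375, -60.52405548095703), (34.91869354248047, 9.934191703796387), 81.92981719970703)
```

View pics/g_wrist.png

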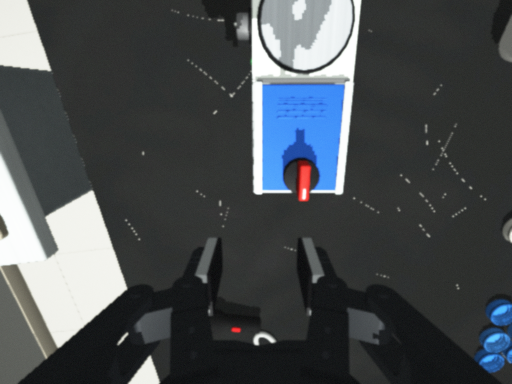

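View pics/g_side.png

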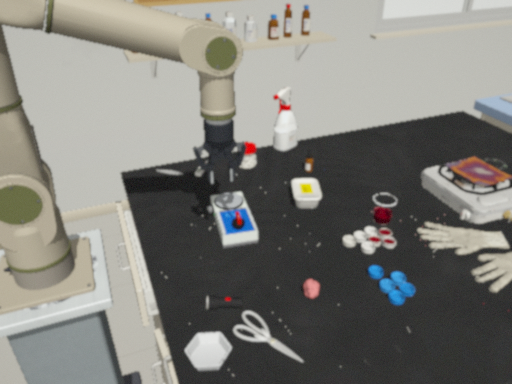

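The wing lies along the stirrer's length (81.9°), its top is at about 94.7 mm (down about 12 mm), the cover is shut, and the gripper is clear. Handing in.

```bash
python3 -c "
from workcell import manip;print(manip.hand_in())"
```

```text
the job is handed in; nothing more can be done
None
```

The stirrer's battery cover is shut and the stud is locked down. I handed the job in at about 11.4 s; no verdict was reported.

- **Cover:** I gripped the wing and slid the cover about 38 mm, until it stopped moving against about 6 N. My camera estimate had been about 35 mm. The last picture shows the cover flush in the housing.
- **Pressing:** I pressed the stud in 0.5 mm steps and it bottomed at about 16 mm deep. The highest reading was about 8.5 N. It stayed at roughly 6–8 N while I turned it.
- **Turning:** The wing turned 90° clockwise with hardly any resistance. As I eased up, the spring force dropped from about 3.5 N to about 1 N, so the catch had taken the load before I opened the fingers.
- **Last checks:** After release, the wing lies along the stirrer's length (81.9° from world x; the stirrer's axis is at 82.4°). It is held down about 12–13 mm. The gripper is clear, and the bystanders I could see were where they started; I judged that by eye and did not measure it.
- **Small disagreement:** The fingers drifted about 1.3 mm in y during the turn. I put this down to gripping the wing slightly off centre. The tool was pushing the cover towards shut throughout.

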